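Pack the microscope's accessory case

TASK

Pack the microscope's accessory case: stand the objective, the eyepiece, the condenser and the slide box upright, each right down in the moulded insert made to its size, without dropping any or knocking any over. Leave the jeweller's loupe and the balance weight, which look much like them, standing where they are.

Things in the scene. Friction and masses are not known exactly. Their poses are not given: they have to be found in the camera images.
- objective: microscope objective lens, bright steel with a black knurled ring low down, standing nose up, 48 mm tall: foot 20 mm across up to 4 mm high, barrel 24 mm across from 5 to 31 mm high, then a collar 21 mm across to 36 mm and a cone to a 10 mm front lens. Loose, standing on the table. Origin: centre of its underside; z up. About 90 g.
- eyepiece: microscope eyepiece standing on its black eyecup with the steel tube up, 56 mm tall: eyecup 36 mm across up to 14 mm high, black collar 33 mm across from 20 to 25 mm, bright tube 23 mm across from 25 to 56 mm. Loose, standing on the table. Origin: centre of its underside; z up. About 70 g.
- condenser: substage condenser, 41 mm tall: black knurled flange 48 mm across up to 11 mm high, dark steel sleeve 38 mm across from 11 to 36 mm, then a bright cone to the 18 mm top lens. Loose, standing on the table. Origin: centre of its underside; z up. About 120 g.
- slide_box: white plastic slide mailer box, standing on its long edge: 22 mm thick (x), 83 mm long (y), 33 mm tall (z). Loose, standing on the table. Origin: centre of its underside; z up. About 70 g.
- insert_small: hard grey moulded insert with the smallest round pocket, 34 mm across, 12 mm deep, centred. Insert 70 (x) x 110 (y) x 16 mm, fixed with three others, two by two in changing order, in the open black case turned at a varying angle. Origin: centre of its underside, 5 mm above the table; pocket floor z = 4 mm, insert top 16 mm, case rim 19 mm (24 mm above the table). Takes the objective.
- insert_medium: hard grey moulded insert with the middle-sized round pocket, 46 mm across, 12 mm deep, centred. Insert 70 (x) x 110 (y) x 16 mm, fixed with three others, two by two in changing order, in the open black case turned at a varying angle. Origin: centre of its underside, 5 mm above the table; pocket floor z = 4 mm, insert top 16 mm, case rim 19 mm (24 mm above the table). Takes the eyepiece.
- insert_large: hard grey moulded insert with the largest round pocket, 58 mm across, 12 mm deep, centred. Insert 70 (x) x 110 (y) x 16 mm, fixed with three others, two by two in changing order, in the open black case turned at a varying angle. Origin: centre of its underside, 5 mm above the table; pocket floor z = 4 mm, insert top 16 mm, case rim 19 mm (24 mm above the table). Takes the condenser.
- insert_slot: hard grey moulded insert with the oblong pocket, 34 (x) by 96 mm (y), 12 mm deep, centred. Insert 70 (x) x 110 (y) x 16 mm, fixed with three others, two by two in changing order, in the open black case turned at a varying angle. Origin: centre of its underside, 5 mm above the table; pocket floor z = 4 mm, insert top 16 mm, case rim 19 mm (24 mm above the table). Takes the slide box, on edge as at the start.
- loupe: jeweller's eye loupe, a black cone with a thin bright ring, 34 mm across at the foot, 25 mm at the top, 33 mm tall, with no steel tube. Not part of the microscope; stays where it is. Loose, standing on the table. Origin: centre of its underside; z up.
- weight: 200 g balance weight, bright steel, 30 mm across, shoulder 36 mm high, with a thin neck and a flat knob 20 mm across on top at 51 mm; no black ring. Not part of the microscope; stays where it is. Loose, standing on the table. Origin: centre of its underside; z up.
Things that resemble listed ones, but are neither listed nor needed, are in the scene too. Several things look just like the slide_box: the one meant starts farthest to the robot's left.

How it is judged:
By the outcome, as a careful person would: the job done as asked, in the order asked, and still so for the second after the job is handed in, with the robot touching nothing.
It also fails if it takes over 86 s, if anything falls off the work surface, if the arm or the gripper's body presses on something with over 40 N, if the wrist force passes 120 N, or if a joint passes its speed limit or range.

ROBOT

A 7-joint arm with a two-finger parallel gripper is mounted at the origin on the work surface. World frame = base frame: x ahead of the robot, y to its left, z up, the work surface at z = 0. Lengths are in m, angles in rad, forces in N, time in s.
With the tool pointing down it reaches from about 0.4 to 0.875 m from the base axis. Payload 19.3 kg.
Tool frame: the origin (TCP) lies on the centre line of the jaws, within the pads' length; the fingertips stand 8 mm ahead of it and the grasp point (between the pads) lies 11 mm behind it; z points along the fingers, y is the line along which they close (so a half turn about z gives the same grasp; the last joint's range is limited). The gripper opens to 85 mm and grips with 20 to 120 N. Pads are 22 mm wide; open, the fingers measure 114 mm over their backs; the gripper's body (76 mm by 85 mm) begins 54 mm behind the grasp point. The pads swing forward as they close: fully open they stand 13 mm farther back than shut.
Start: joints at [-1.414, 0.521, -0.036, 1.599, 0.021, 1.021, -0.113], TCP at [0.141, 0.609, 0.239] pointing down, gripper open.
Joint ranges: [-2.91, 2.91], [-0.3, 2.13], [-1.5, 1.42], [0.17, 2.43], [-1.26, 4.41], [0.16, 1.93], [-2.52, 2.52]. Speed limits (rad/s): [1.89, 1.89, 2.39, 2.39, 3.01, 3.01, 3.01].

INTERFACE

Orientations are given as [roll, pitch, yaw] about the fixed x, y, z axes, in that order (R = Rz(yaw) Ry(pitch) Rx(roll)).
In Python, from workcell import status, grab_frame, camera_params, bot, search_frame, silhouettes gives the robot as it stands.
- The arm moves only by the shell command python3 -m creep 'ROWS' [FORCE]. ROWS is JSON, a list of rows, each a list of 5 numbers: the shift along the tool's x, y, z in units of 60 mm (1.0 is 60 mm), then the turn about the tool's z in units of 8 degrees (1.0 is 8 degrees), then the opening, from 0 (shut) to 1 (fully open). In form: [[x, y, z, twist, hand], ...]. A call has 1 to 5 rows; each row is the pose to reach, as a shift and turn from the pose commanded when the call began, along the tool's axes at that moment; what a row does not reach only later rows make up. A row lasts 1/8 s, in which the tool goes at most 62.5 mm and 10.7 degrees, less where a joint would pass 70% of its speed; a pose out of reach is approached as far as the arm can. A call with a gripper value outside its range is refused whole. The fingers move at their own pace and stop on an object; FORCE is the grip in N (left out, the last holds). Time passes only in rows, so rows that repeat a pose let the fingers close. It gives the time, the measured TCP pose, the force, the opening and the grip force at its end, in the units of the state.
- status.observe(): the state, without advancing time (a new reading comes with each control period).
- grab_frame(name): name is "scene" or "top" or "wrist"; returns the picture (384x512x3 uint8, blue, green, red); there is no depth.
- camera_params(name): a dict with "K" (3x3 intrinsics, pixels), "rvec" (rotation vector, rad) and "tvec" (3), from world to camera coordinates, as OpenCV has them; the wrist camera has in their place "tool_from_camera" (4x4, takes a point from camera to tool coordinates, whose origin is the TCP and whose axes are the flange's). Camera axes: x right, y down, z forward; pixel columns grow to the right and rows downward; lengths in m; the calibration is good to about 2 mm. The wrist camera is an equidistant fisheye: a pixel r from the principal point sees the ray r / f radians off the axis. A picture is of the moment at which its call begins: read the wrist's pose just before it. camera_params takes no time and is no camera call.
- bot.job_done(): hands the job in; it is judged then, once.
Trained networks look in the newest picture that a camera, given by its name, has taken for a name from the list of things; names that differ only in an ending like _2 or _b are one class to them, and where a whole thing is asked for, a point or a joint stands for the part that bears it (a point fixed in the world has none). Each returns a list of dicts, best first, with "p" (0 to 1); they miss things now and then, are a little off and sometimes report something else, mostly with a low value. They report only what shows in the picture. A call takes as long as a camera call. They do not tell look-alikes from the thing itself.
- search_frame(camera, name): "extent" ([left, top, right, bottom] as shares, 0 to 1, of the picture: columns of its width, rows of its height, round what is visible of it).
- silhouettes(camera, name): "mask" (384x512 bool, what is visible of it) and "extent" ([left, top, right, bottom] as shares, 0 to 1, of the picture: columns of its width, rows of its height, round what is visible of it).
The state is a dict: "clock": time; "qpos": joint angles; "qd": joint speeds; "joint_efforts": joint torques, N m; "position": TCP position; "tool_rot": TCP orientation; "force": force on the tool from outside, world axes, zero at the start; "moment": the same for the moment, N m; "grip_width": finger opening in m; "finger_force": force on a finger pad.
Only numpy, scipy, OpenCV 4.12 (cv2) and the standard library are available. Lean on these libraries where they do the work, as an engineer would, in place of code of your own. Each camera call takes 0.05 s, during which the arm holds its last target. There are 200 camera calls.

## Working session

There is one attempt and no reset: what is moved stays moved. The work goes in short steps, Python scripts to look and compute and a shell command to move; the robot and the scene stay as the last step left them, time stands still between calls to the robot, and variables do not carry over. Pictures are saved under pics/ and viewed, at most 14 in all, crops included, and the job is handed in when it is done.

```bash
ls; mkdir -p pics; python3 - <<'E'
from workcell import status, grab_frame, camera_params
import cv2,json
s=status.observe();print({k:s[k] for k in('clock','position','tool_rot','grip_width','force')})
for n in('scene','top','wrist'):
    im=grab_frame(n);cv2.imwrite(f'pics/{n}0.png',im)
    print(n,camera_params(n))
a=cv2.imread('pics/top0.png');
cv2.imwrite('pics/top0b.png',cv2.resize(a,(800,600),interpolation=cv2.INTER_CUBIC))
E
```

```text
pics
{'clock': 0.0, 'position': array([0.14048503, 0.60866562, 0.23871828]), 'tool_rot': array([-3.14044608e+00,  8.89841996e-05,  2.91481837e+00]), 'grip_width': 0.08542110121361428, 'force': array([-0.57514131,  1.02594692, -0.47942771])}
scene {'K': array([[387.18479191,   0.        , 254.16974635],
       [  0.        , 387.18479191, 186.79675694],
       [  0.        ,   0.        ,   1.        ]]), 'rvec': array([ 1.3790224 ,  2.21103111, -0.9065671 ]), 'tvec': array([ 0.32841878, -0.31389232,  1.31967638])}
top {'K': array([[396.97044027,   0.        , 253.52378198],
       [  0.        , 396.97044027, 198.57661498],
       [  0.        ,   0.        ,   1.        ]]), 'rvec': array([ 2.12222499, -2.16811092,  0.18839653]), 'tvec': array([-0.07520613,  0.56005778,  1.06986544])}
wrist {'K': array([[297.31863964,   0.        , 254.14488284],
       [  0.        , 297.31863964, 190.3546021 ],
       [  0.        ,   0.        ,   1.        ]]), 'tool_from_camera': array([[ 7.45133056e-04, -9.52387617e-01, -3.04888949e-01,
         7.86617608e-02],
       [ 9.99999721e-01,  6.92715962e-04,  2.80097865e-04,
        -1.46546656e-03],
       [-5.55602962e-05, -3.04889073e-01,  9.52387867e-01,
        -1.33590474e-01],
       [ 0.00000000e+00,  0.00000000e+00,  0.00000000e+00,
         1.00000000e+00]])}
```

View pics/top0b.png

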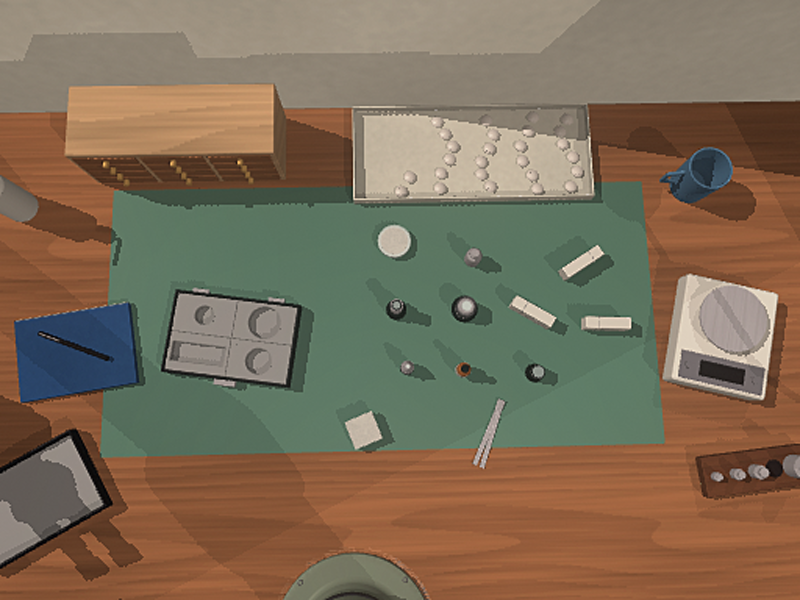

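View pics/scene0.png

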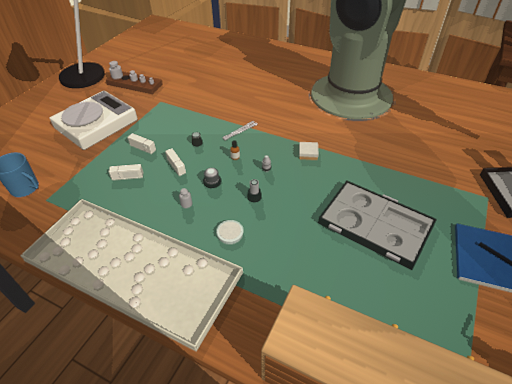

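The top view (800x600) shows:
- **Case:** at (232,338). Slot at (197,352), small pocket at (205,315), large at (265,322), medium at (260,360).
- **Likely items:** eyepiece (397,308), condenser (465,308), objective (407,367).
- **Not to move:** loupe (535,372), weight (473,257), bottle (465,370).
- **Slide boxes:** (533,310), (606,323) and (582,262). The robot's left is image left, so the one meant should be (533,310).

I'll measure these and enlarge to confirm.

```bash
cat > h.py <<'E'
import numpy as np,cv2
from workcell import status, grab_frame, camera_params, search_frame, silhouettes
from scipy.spatial.transform import Rotation as Ro
def ray(cam,uv,st=None):
    p=camera_params(cam);K=p['K'];uv=np.asarray(uv,float)
    if cam=='wrist':
        x=(uv[0]-K[0,2])/K[0,0];y=(uv[1]-K[1,2])/K[1,1];r=np.hypot(x,y)
        d=np.array([np.sin(r)*x/r,np.sin(r)*y/r,np.cos(r)]) if r>0 else np.array([0,0,1.])
        st=st or status.observe()
        T=np.eye(4);T[:3,:3]=Ro.from_euler('xyz',st['tool_rot']).as_matrix();T[:3,3]=st['position']
        M=T@p['tool_from_camera'];return M[:3,3],M[:3,:3]@d
    R=cv2.Rodrigues(p['rvec'])[0];t=p['tvec'].ravel()
    d=R.T@np.linalg.inv(K)@np.array([uv[0],uv[1],1.]);return -R.T@t,d
def hit(cam,uv,z,st=None):
    o,d=ray(cam,uv,st);return o+d*(z-o[2])/d[2]
def proj(cam,X,st=None):
    p=camera_params(cam);X=np.asarray(X,float)
    if cam!='wrist':return cv2.projectPoints(X.reshape(1,3),p['rvec'],p['tvec'],p['K'],None)[0].ravel()
    st=st or status.observe()
    T=np.eye(4);T[:3,:3]=Ro.from_euler('xyz',st['tool_rot']).as_matrix();T[:3,3]=st['position']
    c=np.linalg.inv(T@p['tool_from_camera'])@np.r_[X,1];r=np.arctan2(np.hypot(c[0],c[1]),c[2]);h=np.hypot(c[0],c[1])
    return np.array([p['K'][0,2],p['K'][1,2]])+p['K'][0,0]*r*c[:2]/h
E
python3 - <<'E'
from h import *
W=np.array([512,384,512,384])
print('tcp in top',proj('top',[.141,.609,.239]),'base',proj('top',[0,0,0]))
grab_frame('top')
zc=dict(objective=.024,eyepiece=.028,condenser=.02,slide_box=.0165,insert_small=.013,insert_medium=.013,insert_large=.013,insert_slot=.013,loupe=.016,weight=.025)
for n,z in zc.items():
    for r in search_frame('top',n)[:5]:
        e=np.array(r['extent'])*W;c=(e[:2]+e[2:])/2
        print(n,round(r['p'],2),e.round(1),(c*800/512).round(),hit('top',c,z).round(3))
a=cv2.imread('pics/top0.png')[140:260,225:425]
b=cv2.imread('pics/scene0.png')[115:225,95:295]
o=np.vstack([cv2.resize(a,(600,360)[::1],interpolation=3),cv2.resize(b,(600,330),interpolation=3)[:240]])
cv2.imwrite('pics/c1.png',o)
E
```

```text
tcp in top [-67.42308885 383.96830065] base [225.6187668  406.38441457]
objective 0.48 [256.7 229.8 263.8 240.2] [407. 367.] [ 0.457 -0.104  0.024]
objective 0.36 [149.8 191.  192.2 223.6] [267. 324.] [0.541 0.148 0.024]
eyepiece 0.56 [247.1 192.  262.6 203.8] [398. 309.] [ 0.563 -0.091  0.028]
condenser 0.55 [111.8 185.  153.2 216.7] [207. 314.] [0.563 0.259 0.02 ]
condenser 0.54 [288.3 190.4 304.4 207.2] [463. 311.] [ 0.559 -0.211  0.02 ]
slide_box 0.76 [372.1 200.9 404.1 208.6] [606. 320.] [ 0.537 -0.476  0.016]
slide_box 0.72 [324.2 191.7 354.9 212. ] [531. 315.] [ 0.548 -0.336  0.016]
slide_box 0.69 [354.5 159.1 386.7 177.6] [579. 263.] [ 0.646 -0.433  0.016]
slide_box 0.53 [287.4 186.7 305.  205.4] [463. 306.] [ 0.568 -0.211  0.016]
insert_small 0.58 [110.1 183.6 153.1 214.9] [206. 311.] [0.569 0.263 0.013]
insert_medium 0.69 [146.6 217.6 185.2 245.9] [259. 362.] [0.473 0.164 0.013]
insert_medium 0.26 [323.4 189.8 354.  211. ] [529. 313.] [ 0.553 -0.334  0.013]
insert_large 0.89 [150.2 191.6 192.2 221.6] [268. 323.] [0.545 0.149 0.013]
insert_slot 0.56 [107.2 211.  148.8 241.5] [200. 354.] [0.491 0.271 0.013]
insert_slot 0.38 [254.9 230.5 265.4 240.3] [407. 368.] [ 0.457 -0.104  0.013]
loupe 0.5 [336.5 232.1 348.2 240.7] [535. 369.] [ 0.449 -0.338  0.016]
```

View pics/c1.png

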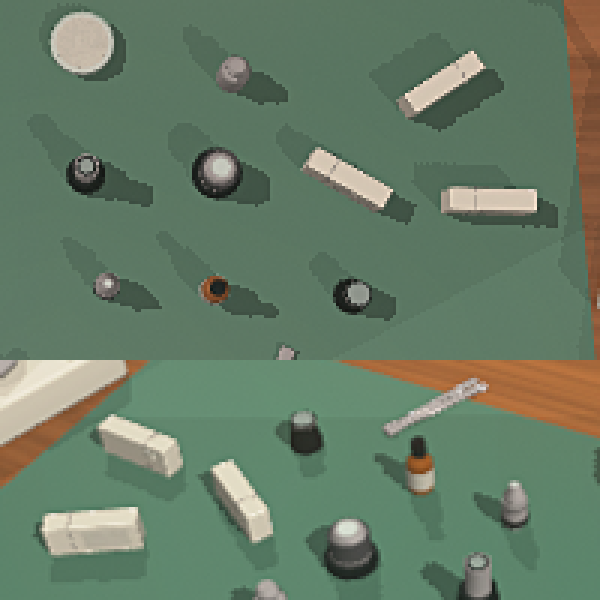

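Confirmed in the enlarged crop, each fitting its description:
- **Objective:** steel with a front cone and low black ring, crop (105,286).
- **Eyepiece:** black cup with steel tube, (87,170).
- **Condenser:** wide black flange, (218,172).
- **Slide boxes:** (348,178), (490,200) and (440,85). The first is farthest left (y = -0.336, against -0.43 and -0.48), so it is the one meant.
- **Left alone:** loupe (353,294) and weight (233,72).

Next I go above the case.

```bash
python3 -m creep '[[-4.05,-2.93,0,0,1],[-4.05,-2.93,0,0,1],[-4.05,-2.93,0,0,1],[-4.05,-2.93,0,0,1],[-4.05,-2.93,0,0,1]]' 30; python3 -m creep '[[-2.93,-2.12,0,0,0.6],[-2.93,-2.12,0,0,0.6],[-2.93,-2.12,0,0,0.6],[-2.93,-2.12,0,0,0.6],[-2.93,-2.12,0,0,0.6]]'
python3 - <<'E'
from h import *
W=np.array([512,384,512,384])
s=status.observe();print(s['clock'],s['position'],s['tool_rot'],s['qpos'].round(2),s['grip_width'])
im=grab_frame('wrist');cv2.imwrite('pics/w1.png',im)
for n in('insert_small','insert_medium','insert_large','insert_slot'):
    for r in silhouettes('wrist',n)[:2]:
        m=r['mask'];e=np.array(r['extent'])*W;ys,xs=np.nonzero(m);c=np.array([xs.mean(),ys.mean()])
        print(n,round(r['p'],2),e.round(),c.round(1),hit('wrist',c,.019,s).round(4))
E
```

```text
clock: 1.32
position: [0.3393, 0.381, 0.2396]
tool_rot: [3.141, 0.0, 2.913]
force: [0.7, 1.0, 0.4]
grip_width: 0.0853
finger_force: 0.0
clock: 1.95
position: [0.4818, 0.2175, 0.2393]
tool_rot: [-3.141, 0.001, 2.911]
force: [-1.1, 0.7, 1.2]
grip_width: 0.0515
finger_force: 0.0
1.95 [0.48176816 0.21749821 0.23932445] [-3.14121860e+00  5.50724489e-04  2.91089354e+00] [-0.61  0.37  0.1   1.86 -0.04  0.92  0.85] 0.05149688966796331
insert_small 0.97 [261. 184. 345. 239.] [302.7 211.9] [0.558  0.2626 0.019 ]
insert_medium 0.6 [161. 136. 257. 199.] [212.6 166.2] [0.4733 0.1656 0.019 ]
insert_large 0.81 [175. 192. 261. 246.] [220.4 217.6] [0.5414 0.157  0.019 ]
insert_slot 0.96 [254. 129. 344. 191.] [300.5 159.2] [0.4892 0.2725 0.019 ]
```

View pics/w1.png

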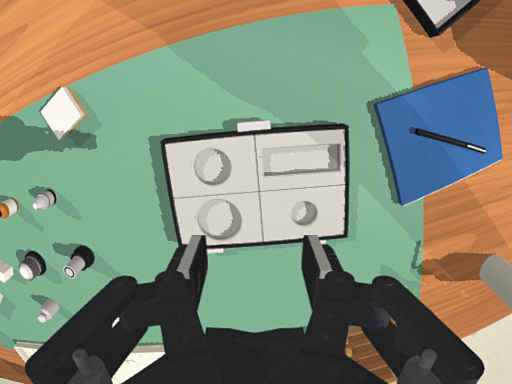

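The wrist view is clear: medium pocket at (213,165), slot (301,160), large (219,217), small (304,212), divider crossing (259,191). I fit the case pose from these and go towards the objective.

```bash
python3 - <<'E'
from h import *
s=status.observe()
for n,c in dict(cross=(259,191),med=(212.5,165.5),slot=(301,160),large=(219.5,217.5),small=(303.5,212.5),divL=(173.5,194),divR=(347.5,186.5),divT=(255.5,133),divB=(262.5,242)).items():
    print(n,hit('wrist',c,.021,s).round(4))
im=cv2.imread('pics/w1.png')[115:260,150:360]
cv2.imwrite('pics/w1c.png',cv2.resize(im,(800,552),interpolation=3))
# objective from two cameras
P=[]
for cam in('top','scene'):
    grab_frame(cam)
    for n in('objective','eyepiece','condenser','slide_box'):
        for r in silhouettes(cam,n)[:3]:
            ys,xs=np.nonzero(r['mask']);e=np.array(r['extent'])*[512,384,512,384]
            z=dict(objective=.022,eyepiece=.024,condenser=.018,slide_box=.02)[n]
            c=(xs.mean(),ys.mean())
            print(cam,n,round(r['p'],2),np.round(c,1),hit(cam,c,z).round(4), cv2.minAreaRect(np.c_[xs,ys].astype(np.float32)) if n=='slide_box' else '')
E
```

```text
cross [0.5148 0.2174 0.021 ]
med [0.4703 0.1692 0.021 ]
slot [0.4875 0.2759 0.021 ]
large [0.5386 0.1599 0.021 ]
small [0.556 0.267 0.021]
divL [0.4945 0.11   0.021 ]
divR [0.5342 0.3293 0.021 ]
divT [0.4435 0.2291 0.021 ]
divB [0.5855 0.2065 0.021 ]
top eyepiece 0.44 [252.8 197.5] [ 0.565  -0.0856  0.024 ] 
top condenser 0.68 [296.7 197.4] [ 0.5636 -0.2122  0.018 ] 
top slide_box 0.87 [340.1 199.4] [ 0.5551 -0.3371  0.02  ] ((340.2647399902344, 199.44119262695312), (29.47058868408203, 9.117647171020508), 28.07248878479004)
top slide_box 0.75 [387.6 206.6] [ 0.5311 -0.4728  0.02  ] ((387.5, 206.5), (9.0, 31.0), 90.0)
top slide_box 0.58 [372.1 167.6] [ 0.6471 -0.4363  0.02  ] ((371.8461608886719, 167.76922607421875), (7.765803337097168, 30.508512496948242), 56.3099365234375)
scene objective 0.69 [266.4 164. ] [ 0.4593 -0.1003  0.022 ] 
scene objective 0.24 [405.7 219.3] [0.4922 0.2775 0.022 ] 
scene eyepiece 0.51 [254.  190.5] [ 0.5642 -0.0857  0.024 ] 
scene eyepiece 0.37 [349.9 218. ] [0.5465 0.1588 0.024 ] 
scene condenser 0.6 [211.6 177.6] [ 0.5657 -0.2107  0.018 ] 
scene slide_box 0.79 [126.  171.5] [ 0.6468 -0.4308  0.02  ] ((125.96724700927734, 171.443115234375), (14.152007102966309, 34.058773040771484), 86.633544921875)
scene slide_box 0.72 [175.4 161.2] [ 0.5551 -0.3334  0.02  ] ((175.3783721923828, 161.22972106933594), (29.178157806396484, 11.043525695800781), 54.46232223510742)
scene slide_box 0.71 [141.6 142.8] [ 0.531  -0.4688  0.02  ] ((141.27586364746094, 142.81036376953125), (28.968473434448242, 11.698806762695312), 21.801406860351562)
```

View pics/w1c.png

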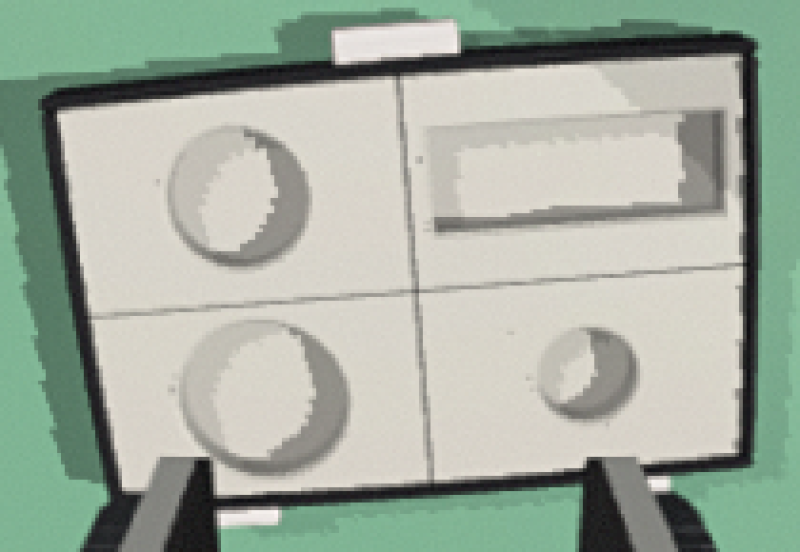

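Pockets fit a case at cross (0.515, 0.217), yaw about -10°, which puts small at (0.559, 0.265), medium (0.471, 0.169), large (0.540, 0.157) and slot (0.490, 0.277). Top and scene views agree on the objective near (0.459, -0.102), so I go above it.

```bash
cat > look.py <<'E'
import sys
from h import *
name=sys.argv[1];z=float(sys.argv[2]);near=np.array([float(v) for v in sys.argv[3:5]])
s=status.observe();im=grab_frame('wrist');cv2.imwrite(f'pics/l_{name}_{s["clock"]:.1f}.png',im)
R=Ro.from_euler('xyz',s['tool_rot']).as_matrix()
print(s['clock'],s['position'].round(4),s['tool_rot'].round(3),'q',s['qpos'].round(2),'w',s['grip_width'])
for r in silhouettes('wrist',name)[:3]:
    ys,xs=np.nonzero(r['mask']);c=np.array([xs.mean(),ys.mean()]);X=hit('wrist',c,z,s)
    if np.hypot(*(X[:2]-near))<.06:
        d=R.T@(X-s['position']);print(round(r['p'],2),c.round(),X.round(4),'tool units xy',(d[:2]/.06).round(3),'rect',[np.round(q,1) for q in cv2.minAreaRect(np.c_[xs,ys].astype(np.float32))])
E
python3 -m creep '[[-0.7,-4.4,0.6,0,0.6],[-0.7,-4.4,0.6,0,0.6],[-0.7,-4.4,0.6,0,0.6],[-0.7,-4.4,0.6,0,0.6],[-0.7,-4.4,0.6,0,0.6]]'; python3 -m creep '[[-0.15,-0.87,0.9,0,0.7],[-0.15,-0.87,0.9,0,0.7],[-0.15,-0.87,0.9,0,0.7]]'
python3 look.py objective 0.022 .459 -.102
```

```text
clock: 3.32
position: [0.4612, -0.0507, 0.2031]
tool_rot: [-3.141, -0.0, 2.91]
force: [0.8, 0.9, -0.4]
grip_width: 0.0515
finger_force: 0.0
clock: 3.7
position: [0.4588, -0.1002, 0.149]
tool_rot: [-3.141, -0.001, 2.914]
force: [-0.6, 0.9, 0.2]
grip_width: 0.0598
finger_force: 0.0
3.7 [ 0.4588 -0.1002  0.149 ] [-3.141e+00 -1.000e-03  2.914e+00] q [-0.05  0.42  0.17  2.09 -0.12  0.64  1.55] w 0.0598444997494797
0.62 [250. 183.] [ 0.4554 -0.1045  0.022 ] tool units xy [ 0.037 -0.083] rect [array([250.5, 183. ]), array([32., 27.]), np.float64(90.0)]
```

```bash
python3 -m creep '[[0.03,-0.06,1,0,0.7],[0.03,-0.06,1.8,0,0.7],[0.03,-0.06,2.1,0,0.7],[0.03,-0.06,2.1,0,0.7],[0.03,-0.06,2.1,0,0.3]]' 40; python3 -m creep '[[0,0,0,0,0.1],[0,0,0,0,0.1],[0,0,0,0,0.1],[0,0,0,0,0.1]]'; python3 -m creep '[[0,0,-0.3,0,0.1],[0,0,-1,0,0.1],[0,0,-1.8,0,0.1],[0,0,-1.8,0,0.1]]'
python3 - <<'E'
from h import *
s=status.observe();print(s['position'],s['grip_width'],s['finger_force'])
cv2.imwrite('pics/g1.png',grab_frame('wrist')[60:384,120:400])
E
```

```text
clock: 4.42
position: [0.4574, -0.1026, 0.0245]
tool_rot: [3.141, 0.002, 2.916]
force: [0.4, -0.3, 0.3]
grip_width: 0.0429
finger_force: 0.0
clock: 4.92
position: [0.4574, -0.103, 0.0246]
tool_rot: [3.141, 0.002, 2.915]
force: [-2.0, 0.6, 14.1]
grip_width: 0.0223
finger_force: 38.5
clock: 5.42
position: [0.4582, -0.1032, 0.1348]
tool_rot: [3.14, 0.006, 2.915]
force: [-0.9, -0.5, -1.1]
grip_width: 0.022
finger_force: 39.8
[ 0.45824475 -0.10324739  0.13479702] 0.02203498058569339 39.78450693190098
```

View pics/g1.png

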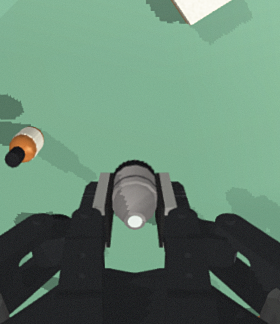

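The objective is held upright between the pads, with its ring low and cone towards the camera at crop (135,190). I carry it over the small pocket.

```bash
python3 -m creep '[[-0.2,4.9,0,0,0.1],[-0.2,4.9,0,0,0.1],[-0.2,4.9,0,0,0.1],[-0.2,4.9,0,0,0.1],[-0.2,4.9,0,0,0.1]]'; python3 -m creep '[[-0.06,1.46,0,0,0.1],[-0.06,1.46,0,0,0.1],[-0.06,1.46,0.5,0,0.1],[-0.06,1.46,0.5,0,0.1]]'
python3 look.py insert_small 0.019 .559 .265
python3 - <<'E'
from h import *
s=status.observe();im=grab_frame('wrist')
for z in(s['position'][2]-.0246,.021):
    for a in range(0,360,10):
        r=.010 if z>.03 else .017
        c=(s['position'][:2] if z>.03 else np.array([.559,.265]))+r*np.array([np.cos(a/57.3),np.sin(a/57.3)])
        p=proj('wrist',[*c,z],s);cv2.circle(im,tuple(int(v) for v in p.round()),0,(0,0,255),-1)
cv2.imwrite('pics/p1.png',cv2.resize(im[100:300,130:380],(750,600),interpolation=3))
E
```

```text
clock: 6.1
position: [0.5339, 0.1837, 0.1302]
tool_rot: [-3.141, -0.001, 2.917]
force: [0.5, -1.0, -0.7]
grip_width: 0.0225
finger_force: 39.8
clock: 6.6
position: [0.5559, 0.2646, 0.0987]
tool_rot: [-3.138, -0.004, 2.915]
force: [-0.2, -0.3, -1.0]
grip_width: 0.0221
finger_force: 39.8
6.6 [0.5559 0.2646 0.0987] [-3.138 -0.004  2.915] q [-0.66  0.69  0.17  1.74 -0.16  0.73  0.94] w 0.022075343444121834
0.97 [257. 200.] [0.5532 0.2657 0.019 ] tool units xy [0.043 0.013] rect [array([255. , 206.2]), array([ 86.4, 146.4]), np.float64(86.4)]
```

View pics/p1.png

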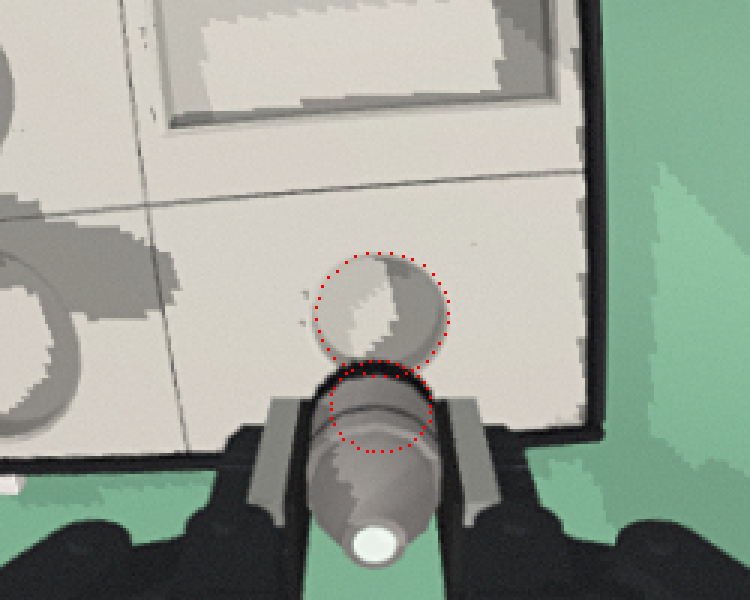

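The predicted pocket circle sits on the real rim at (380,315), and the objective is centred at the TCP. I lower and release it.

```bash
python3 -m creep '[[-0.05,0.01,0.5,0,0.1],[-0.05,0.01,0.85,0,0.1],[-0.05,0.01,1.0,0,0.1],[-0.05,0.01,1.07,0,0.1],[-0.05,0.01,1.07,0,0.1]]'
```

```text
clock: 7.38
position: [0.5607, 0.2652, 0.0374]
tool_rot: [3.141, 0.0, 2.915]
force: [-0.2, 1.0, -0.6]
grip_width: 0.0224
finger_force: 39.8
```

```bash
python3 -m creep '[[0,0,0.03,0,0.1],[0,0,0.05,0,0.1]]'
```

```text
clock: 7.62
position: [0.5607, 0.2652, 0.0344]
tool_rot: [3.141, 0.0, 2.915]
force: [0.8, 0.1, -1.6]
grip_width: 0.0222
finger_force: 39.8
```

```bash
python3 -m creep '[[0,0,0.02,0,0.1],[0,0,0.02,0,0.1]]'; python3 -m creep '[[0,0,0,0,0.35],[0,0,0,0,0.4],[0,0,-0.3,0,0.5],[0,0,-1,0,0.5],[0,0,-1.7,0,0.5]]'
python3 - <<'E'
from h import *
print(status.observe()['position'])
cv2.imwrite('pics/p2.png',grab_frame('wrist')[60:384,100:420])
E
```

```text
clock: 7.88
position: [0.5609, 0.2652, 0.0336]
tool_rot: [3.141, 0.0, 2.915]
force: [-2.9, -1.5, 10.9]
grip_width: 0.0221
finger_force: 41.0
clock: 8.5
position: [0.5606, 0.265, 0.1371]
tool_rot: [3.141, 0.0, 2.915]
force: [-0.8, 0.9, 0.1]
grip_width: 0.043
finger_force: 0.0
[0.56061772 0.26496338 0.13714675]
```

View pics/p2.png

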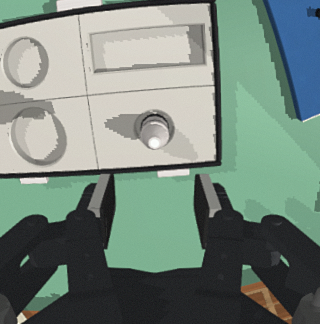

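The objective stands in the small pocket at crop (154,130). Next is the eyepiece near (0.565, -0.086).

```bash
python3 -m creep '[[-1.1,-4.5,-0.3,0,0.7],[-1.1,-4.5,-0.3,0,0.7],[-1.1,-4.5,-0.3,0,0.7],[-1.1,-4.5,-0.3,0,0.7],[-1.1,-4.5,-0.3,0,0.7]]'; python3 -m creep '[[-0.28,-1.18,0,0,0.7],[-0.28,-1.18,0,0,0.7],[-0.28,-1.18,0,0,0.7],[-0.28,-1.18,0,0,0.7]]'
python3 look.py eyepiece 0.028 .565 -.086
```

```text
clock: 9.18
position: [0.5641, -0.0168, 0.1543]
tool_rot: [-3.141, 0.002, 2.911]
force: [0.1, 0.5, 0.1]
grip_width: 0.0596
finger_force: 0.0
clock: 9.68
position: [0.5648, -0.0841, 0.1532]
tool_rot: [3.141, 0.0, 2.916]
force: [-0.4, 0.8, 0.1]
grip_width: 0.0595
finger_force: 0.0
9.675 [ 0.5648 -0.0841  0.1532] [3.141 0.    2.916] q [-0.09  0.55  0.19  1.83 -0.14  0.77  1.52] w 0.05953120796549035
0.64 [252. 185.] [ 0.5629 -0.0871  0.028 ] tool units xy [ 0.019 -0.058] rect [array([251.5, 186.5]), array([49., 39.]), np.float64(90.0)]
```

```bash
python3 -m creep '[[0.02,-0.04,0.9,0,0.7],[0.02,-0.04,1.6,0,0.7],[0.02,-0.04,1.92,0,0.7],[0.02,-0.04,1.92,0,0.7],[0.02,-0.04,1.92,0,0.3]]' 40; python3 -m creep '[[0,0,0,0,0.1],[0,0,0,0,0.1],[0,0,0,0,0.1],[0,0,0,0,0.1]]'; python3 -m creep '[[0,0,-0.3,0,0.1],[0,0,-1,0,0.1],[0,0,-1.7,0,0.1],[0,0,-1.7,0,0.1]]'
```

```text
clock: 10.4
position: [0.5638, -0.0876, 0.0391]
tool_rot: [3.141, 0.002, 2.915]
force: [0.8, -0.2, 0.3]
grip_width: 0.043
finger_force: 0.0
clock: 10.9
position: [0.5638, -0.0876, 0.039]
tool_rot: [3.141, 0.002, 2.915]
force: [-0.0, -0.3, 9.0]
grip_width: 0.0218
finger_force: 38.7
clock: 11.4
position: [0.5646, -0.0879, 0.1438]
tool_rot: [3.14, 0.006, 2.915]
force: [0.6, 0.3, -0.4]
grip_width: 0.0219
finger_force: 39.3
```

```bash
python3 -m creep '[[2.48,3.82,0,0,0.1],[2.48,3.82,0,0,0.1],[2.48,3.82,0,0,0.1],[2.48,3.82,0,0,0.1],[2.48,3.82,0,0,0.1]]'; python3 -m creep '[[0,0,0.5,0,0.1],[0,0,0.5,0,0.1],[0,0,0.5,0,0.1]]'
cat > pl.py <<'E'
import sys
from h import *
px,py,r,dz,ro=[float(v) for v in sys.argv[1:6]]
s=status.observe();im=grab_frame('wrist')
R=Ro.from_euler('xyz',s['tool_rot']).as_matrix();print(s['clock'],s['position'],'units to go',(R.T@(np.array([px,py,.009+dz])-s['position'])/.06).round(3))
for c,rr,z in(((px,py),r,.021),(s['position'][:2],ro,s['position'][2]-dz)):
    for a in np.arange(0,6.28,.17):
        p=proj('wrist',[c[0]+rr*np.cos(a),c[1]+rr*np.sin(a),z],s)
        cv2.circle(im,tuple(int(v) for v in p.round()),0,(0,0,255),-1)
cv2.imwrite(f'pics/{sys.argv[6]}.png',cv2.resize(im[100:300,130:380],(750,600),interpolation=3))
E
python3 pl.py .471 .169 .023 .039 .018 p3
```

```text
clock: 12.02
position: [0.4677, 0.1725, 0.1398]
tool_rot: [3.141, -0.001, 2.919]
force: [0.9, 0.0, -0.1]
grip_width: 0.0219
finger_force: 39.4
clock: 12.4
position: [0.4697, 0.1687, 0.1104]
tool_rot: [-3.142, 0.0, 2.914]
force: [-0.3, -0.0, -0.9]
grip_width: 0.0224
finger_force: 39.4
12.4 [0.46971899 0.16870568 0.11039967] units to go [-0.02  0.01  1.04]
```

View pics/p3.png

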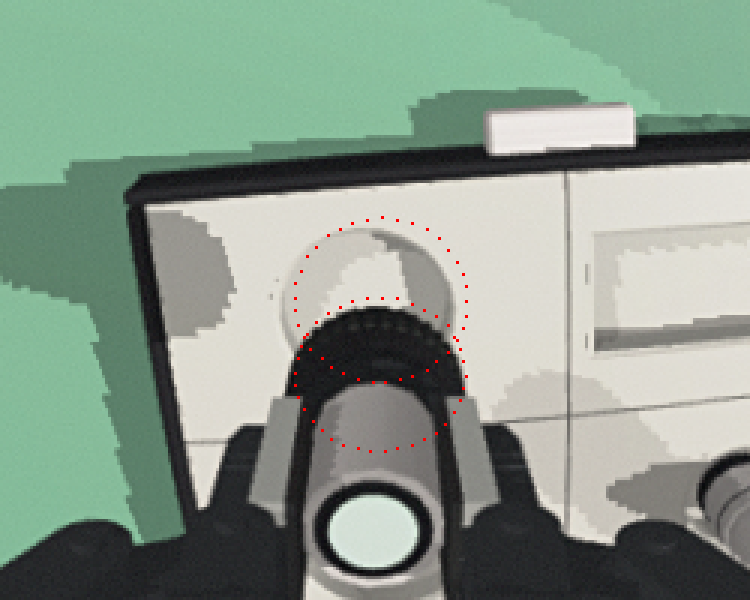

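The pocket is about 2.4 mm left of the prediction relative to the held eyepiece, with rim x 283–453 and object x 290–465. I correct y by about -0.03 and lower.

```bash
python3 -m creep '[[-0.02,-0.03,0.5,0,0.1],[-0.02,-0.03,0.85,0,0.1],[-0.02,-0.03,1.0,0,0.1],[-0.02,-0.03,1.0,0,0.1],[-0.02,-0.03,1.02,0,0.1]]'; python3 -m creep '[[0,0,0.01,0,0.1],[0,0,0.01,0,0.1]]'
```

```text
clock: 13.08
position: [0.4708, 0.1672, 0.0494]
tool_rot: [3.141, 0.001, 2.915]
force: [-0.2, -0.3, -0.4]
grip_width: 0.0219
finger_force: 39.4
clock: 13.32
position: [0.4704, 0.1672, 0.0482]
tool_rot: [3.141, 0.0, 2.915]
force: [-0.1, 0.6, -0.7]
grip_width: 0.0219
finger_force: 39.4
```

Expected floor contact at z = 0.048; lowering a hair more.

```bash
python3 -m creep '[[0,0,0.015,0,0.1],[0,0,0.015,0,0.1]]'; python3 -m creep '[[0,0,0,0,0.35],[0,0,0,0,0.4],[0,0,-0.3,0,0.5],[0,0,-1,0,0.5],[0,0,-1.9,0,0.5]]'
python3 - <<'E'
from h import *
print(status.observe()['position'])
cv2.imwrite('pics/p4.png',grab_frame('wrist')[60:384,100:420])
E
```

```text
clock: 13.58
position: [0.4705, 0.1674, 0.0479]
tool_rot: [3.141, 0.001, 2.915]
force: [-4.8, -0.3, 21.2]
grip_width: 0.0219
finger_force: 41.5
clock: 14.2
position: [0.4696, 0.1668, 0.1616]
tool_rot: [-3.14, -0.002, 2.915]
force: [0.9, 1.0, 1.2]
grip_width: 0.0427
finger_force: 0.0
[0.4696311  0.16681906 0.1616117 ]
```

View pics/p4.png

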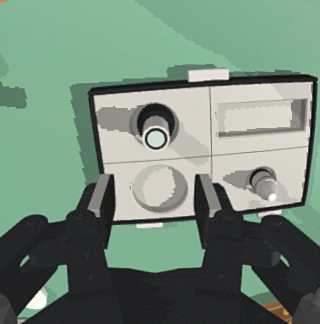

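The eyepiece stands in the medium pocket at crop (155,125) and the objective is still up at (265,183). Next, the condenser.

```bash
python3 -m creep '[[-2.2,-4.4,0,0,0.85],[-2.2,-4.4,0,0,0.85],[-2.2,-4.4,0,0,0.85],[-2.2,-4.4,0,0,0.85],[-2.2,-4.4,0,0,0.85]]' 40; python3 -m creep '[[-0.76,-1.39,0,0,0.85],[-0.76,-1.39,0,0,0.85],[-0.76,-1.39,0,0,0.85],[-0.76,-1.39,0,0,0.85]]'
python3 look.py condenser 0.02 .565 -.21
```

```text
clock: 14.88
position: [0.5395, -0.1228, 0.161]
tool_rot: [-3.141, 0.0, 2.913]
force: [-0.2, 0.7, -0.1]
grip_width: 0.0727
finger_force: 0.0
clock: 15.38
position: [0.565, -0.2106, 0.1607]
tool_rot: [3.141, -0.001, 2.915]
force: [0.8, 1.3, 0.4]
grip_width: 0.0727
finger_force: 0.0
15.375 [ 0.565  -0.2106  0.1607] [ 3.141e+00 -1.000e-03  2.915e+00] q [ 0.11  0.59  0.22  1.74 -0.17  0.83  1.75] w 0.07266057733558498
0.59 [251. 179.] [ 0.5616 -0.214   0.02  ] tool units xy [ 0.04  -0.069] rect [array([251.3, 178.8]), array([49.5, 48.8]), np.float64(45.0)]
```

```bash
python3 -m creep '[[0.03,-0.04,1,0,0.85],[0.03,-0.04,1.9,0,0.85],[0.03,-0.04,2.26,0,0.85],[0.03,-0.04,2.26,0,0.85],[0.03,-0.04,2.26,0,0.5]]' 45; python3 -m creep '[[0,0,0,0,0.3],[0,0,0,0,0.3],[0,0,0,0,0.3],[0,0,0,0,0.3]]'; python3 -m creep '[[0,0,-0.3,0,0.3],[0,0,-1,0,0.3],[0,0,-1.8,0,0.3],[0,0,-2,0,0.3]]'
```

```text
clock: 16.1
position: [0.5635, -0.213, 0.0266]
tool_rot: [-3.141, 0.001, 2.915]
force: [-0.1, -0.5, 0.5]
grip_width: 0.0559
finger_force: 0.0
clock: 16.6
position: [0.5636, -0.2133, 0.0271]
tool_rot: [3.141, 0.002, 2.915]
force: [-2.5, 2.0, 11.1]
grip_width: 0.0362
finger_force: 43.9
clock: 17.1
position: [0.5641, -0.2138, 0.1497]
tool_rot: [-3.141, 0.005, 2.915]
force: [0.3, -1.3, -1.5]
grip_width: 0.0361
finger_force: 45.5
```

```bash
python3 -m creep '[[1.4,4.6,0,0,0.3],[1.4,4.6,0,0,0.3],[1.4,4.6,0,0,0.3],[1.4,4.6,0,0,0.3],[1.4,4.6,0,0,0.3]]'; python3 -m creep '[[0.38,1.32,0,0,0.3],[0.38,1.32,0,0,0.3],[0.38,1.32,0.6,0,0.3],[0.38,1.32,0.6,0,0.3]]'; python3 pl.py .540 .156 .029 .027 .024 p5
```

```text
clock: 17.73
position: [0.5423, 0.0779, 0.1457]
tool_rot: [3.141, -0.0, 2.917]
force: [0.5, -0.7, -1.3]
grip_width: 0.0365
finger_force: 45.7
clock: 18.23
position: [0.5373, 0.1561, 0.108]
tool_rot: [-3.139, -0.003, 2.915]
force: [-0.8, -0.3, -1.3]
grip_width: 0.0358
finger_force: 45.7
18.225 [0.53734978 0.15612205 0.10799047] units to go [-0.047  0.011  1.2  ]
```

View pics/p5.png

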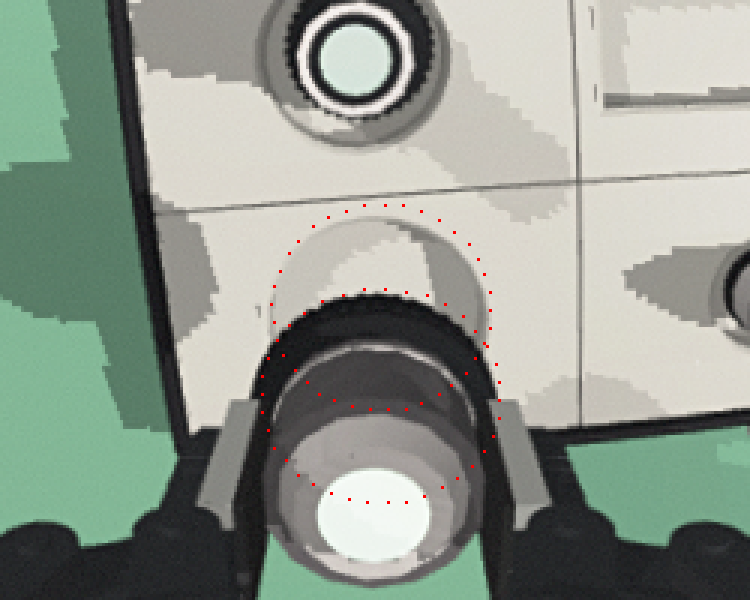

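Pocket rim spans x 270–487 with top 216, and the flange x 250–494. I apply a small correction (-0.07, +0.03) and lower.

```bash
python3 -m creep '[[-0.07,0.03,0.6,0,0.3],[-0.07,0.03,1.0,0,0.3],[-0.07,0.03,1.15,0,0.3],[-0.07,0.03,1.17,0,0.3],[-0.07,0.03,1.17,0,0.3]]'; python3 -m creep '[[0,0,0.015,0,0.3],[0,0,0.015,0,0.3]]'
```

```text
clock: 18.9
position: [0.5438, 0.1576, 0.0403]
tool_rot: [3.141, 0.001, 2.914]
force: [1.3, 0.5, -1.8]
grip_width: 0.0363
finger_force: 45.7
clock: 19.15
position: [0.5433, 0.1578, 0.0387]
tool_rot: [3.141, 0.0, 2.915]
force: [-0.6, -0.0, -1.8]
grip_width: 0.0358
finger_force: 45.7
```

```bash
python3 -m creep '[[0.02,0,0.03,0,0.3],[0.02,0,0.035,0,0.3]]'
```

```text
clock: 19.4
position: [0.5417, 0.158, 0.0361]
tool_rot: [-3.141, -0.0, 2.915]
force: [-2.1, 0.0, 4.1]
grip_width: 0.0363
finger_force: 46.0
```

```bash
python3 -m creep '[[0,0,0.015,0,0.3],[0,0,0.015,0,0.3]]'
```

```text
clock: 19.65
position: [0.5418, 0.158, 0.036]
tool_rot: [3.141, -0.0, 2.915]
force: [-7.8, -1.4, 18.2]
grip_width: 0.0364
finger_force: 47.8
```

```bash
python3 -m creep '[[0,0,0,0,0.5],[0,0,0,0,0.6],[0,0,-0.3,0,0.7],[0,0,-1.2,0,0.7],[0,0,-2.0,0,0.7]]'; python3 -m creep '[[-1.2,-4.6,-0.1,6.5,0.6],[-1.2,-4.6,-0.1,6.5,0.6],[-1.2,-4.6,-0.1,6.5,0.6],[-1.2,-4.6,-0.1,6.5,0.6],[-1.2,-4.6,-0.1,6.5,0.6]]'; python3 - <<'E'
from h import *
s=status.observe();R=Ro.from_euler('xyz',s['tool_rot']).as_matrix();print(s['qpos'].round(2))
print((R.T@(np.array([.555,-.335,.15])-s['position'])/.06).round(2),(s['tool_rot'][2]-np.radians(61.9))/np.radians(8))
E
```

```text
clock: 20.27
position: [0.542, 0.1578, 0.158]
tool_rot: [3.141, 0.001, 2.914]
force: [0.1, 0.6, -0.3]
grip_width: 0.0599
finger_force: 0.0
clock: 20.9
position: [0.5498, -0.1305, 0.1628]
tool_rot: [3.141, 0.001, 1.999]
force: [0.0, 0.9, -0.7]
grip_width: 0.0512
finger_force: 0.0
[-0.21  0.57  0.49  1.85 -0.36  0.8   0.89]
[-3.14 -1.33  0.21] 6.576481264831792
```

```bash
python3 -m creep '[[-3.14,-1.33,0,6.55,0.6],[-3.14,-1.33,0,6.55,0.6],[-3.14,-1.33,0,6.55,0.6],[-3.14,-1.33,0,6.55,0.6],[-3.14,-1.33,0,6.55,0.6]]';python3 -m creep '[[0,0,0,0,0.7],[0,0,0,0,0.7]]'; python3 look.py slide_box 0.02 .555 -.335; ls -t pics|head -1; cp pics/$(ls -t pics|head -1) pics/sb.png
```

```text
clock: 21.52
position: [0.5568, -0.3336, 0.1624]
tool_rot: [3.141, 0.0, 1.084]
force: [0.1, 1.2, 1.1]
grip_width: 0.0514
finger_force: 0.0
clock: 21.78
position: [0.5576, -0.3312, 0.1619]
tool_rot: [3.141, -0.0, 1.097]
force: [-0.5, -0.3, 0.7]
grip_width: 0.0599
finger_force: 0.0
21.775 [ 0.5576 -0.3312  0.1619] [ 3.141 -0.     1.097] q [ 0.02  0.76  0.7   1.63 -0.57  0.97  0.44] w 0.059931071435152555
0.8 [254. 186.] [ 0.5547 -0.3372  0.02  ] tool units xy [-0.113  0.002] rect [array([254.5, 186.3]), array([25.4, 90.2]), np.float64(4.6)]
l_slide_box_21.8.png
```

View pics/sb.png

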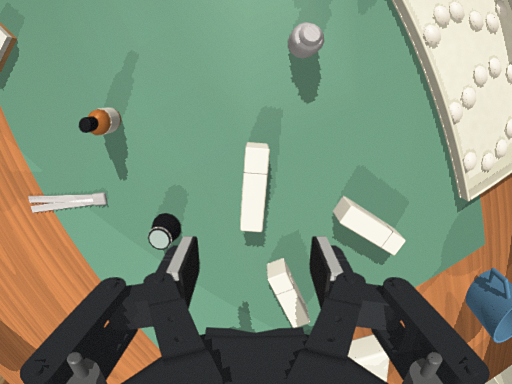

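The box meant lies between the fingers at (254,186), the leftmost of the three. The other two are at (288,293) and (369,226). It needs about a 5° twist and a -5 mm shift.

```bash
python3 -m creep '[[-0.09,0,1,0.55,0.7],[-0.09,0,1.9,0.55,0.7],[-0.09,0,2.28,0.55,0.7],[-0.09,0,2.28,0.55,0.7],[-0.09,0,2.28,0.55,0.3]]' 40; python3 -m creep '[[0,0,0,0,0.1],[0,0,0,0,0.1],[0,0,0,0,0.1],[0,0,0,0,0.1]]'; python3 -m creep '[[0,0,-0.3,0,0.1],[0,0,-1,0,0.1],[0,0,-1.8,0,0.1],[0,0,-2,0,0.1]]'
python3 - <<'E'
from h import *
s=status.observe();R=Ro.from_euler('xyz',s['tool_rot']).as_matrix()
print((R.T@(np.array([.490,.277,.15])-s['position'])/.06).round(2),'twist',(s['tool_rot'][2]-np.radians(80))/np.radians(8))
E
```

```text
clock: 22.5
position: [0.5558, -0.3372, 0.0266]
tool_rot: [3.139, -0.0, 1.016]
force: [0.1, -0.8, 0.1]
grip_width: 0.0429
finger_force: 0.0
clock: 23.0
position: [0.5558, -0.3369, 0.0263]
tool_rot: [3.139, -0.0, 1.016]
force: [-1.0, 2.1, 10.8]
grip_width: 0.021
finger_force: 39.3
clock: 23.5
position: [0.5559, -0.3374, 0.1489]
tool_rot: [3.137, -0.0, 1.016]
force: [0.1, -0.3, -0.8]
grip_width: 0.0209
finger_force: 39.9
[ 8.12 -6.33 -0.05] twist -2.7258478215311266
```

```bash
python3 -m creep '[[3.8,-2.95,0,0,0.1],[3.8,-2.95,0,0,0.1],[3.8,-2.95,0,0,0.1],[3.8,-2.95,0,0,0.1],[3.8,-2.95,0,0,0.1]]'; python3 -m creep '[[4.3,-3.4,0,-2.7,0.1],[4.3,-3.4,0,-2.7,0.1],[4.3,-3.4,0,-2.7,0.1],[4.3,-3.4,0,-2.7,0.1],[4.3,-3.4,0,-2.7,0.1]]'; python3 -m creep '[[0,0,0.3,0,0.1],[0,0,0.5,0,0.1],[0,0,0.5,0,0.1]]'
python3 - <<'E'
from h import *
s=status.observe();R=Ro.from_euler('xyz',s['tool_rot']).as_matrix()
print(s['position'],(R.T@(np.array([.490,.277,.0353])-s['position'])/.06).round(3),'twist',(s['tool_rot'][2]-np.radians(80))/np.radians(8),s['qpos'].round(2))
im=grab_frame('wrist')
c,sn=np.cos(np.radians(-10)),np.sin(np.radians(-10))
for o,a,hx,hy,z in((np.array([.49,.277]),np.radians(-10),.017,.048,.021),(s['position'][:2],s['tool_rot'][2]-np.pi/2,.011,.0415,s['position'][2]-.0263)):
    X=[(x,y) for x in(-hx,hx) for y in np.linspace(-hy,hy,16)]+[(x,y) for y in(-hy,hy) for x in np.linspace(-hx,hx,6)]
    for x,y in X:
        w=o+[x*np.cos(a)-y*np.sin(a),x*np.sin(a)+y*np.cos(a)]
        p=proj('wrist',[*w,z],s);cv2.circle(im,tuple(int(v) for v in p.round()),0,(0,0,255),-1)
cv2.imwrite('pics/p6.png',cv2.resize(im[60:300,110:410],(750,600),interpolation=3))
E
```

```text
clock: 24.12
position: [0.524, -0.0462, 0.1448]
tool_rot: [-3.141, -0.001, 1.018]
force: [0.4, -0.2, -0.5]
grip_width: 0.0209
finger_force: 39.9
clock: 24.75
position: [0.4884, 0.2632, 0.1451]
tool_rot: [3.141, -0.001, 1.393]
force: [0.3, 0.0, -0.6]
grip_width: 0.0208
finger_force: 39.9
clock: 25.12
position: [0.489, 0.2593, 0.114]
tool_rot: [-3.141, 0.001, 1.39]
force: [-0.9, -0.5, 0.1]
grip_width: 0.021
finger_force: 39.9
[0.48904715 0.25930287 0.11401478] [ 0.295 -0.036  1.312] twist -0.041366098294390106 [-1.05  0.69  0.66  1.92 -0.61  0.75 -0.21]
```

View pics/p6.png

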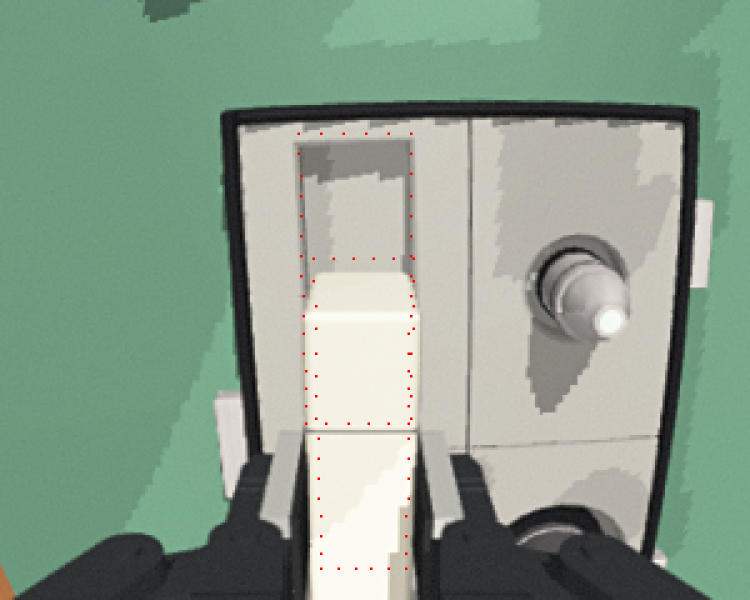

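The slot's outline matches at (355,140–), and the box is parallel to it with its near end at y = 273. It needs 18 mm forward, then down; I shift first, then lower.

```bash
python3 -m creep '[[0.3,-0.035,0.1,0,0.1],[0.3,-0.035,0.6,0,0.1],[0.3,-0.035,1.0,0,0.1],[0.3,-0.035,1.1,0,0.1],[0.3,-0.035,1.1,0,0.1]]'; python3 - <<'E'
from h import *
s=status.observe();R=Ro.from_euler('xyz',s['tool_rot']).as_matrix()
print(s['position'],(R.T@(np.array([.490,.277,.0353])-s['position'])/.06).round(3),(s['tool_rot'][2]-np.radians(80))/np.radians(8))
im=grab_frame('wrist')
cv2.imwrite('pics/p7.png',cv2.resize(im[60:300,110:410],(750,600),interpolation=3))
E
```

```text
clock: 25.8
position: [0.4905, 0.2793, 0.0488]
tool_rot: [3.141, -0.0, 1.393]
force: [0.0, 0.2, -0.8]
grip_width: 0.0205
finger_force: 39.9
[0.49047729 0.27934697 0.0488146 ] [-0.04  -0.001  0.225] -0.026459647161970128
```

View pics/p7.png

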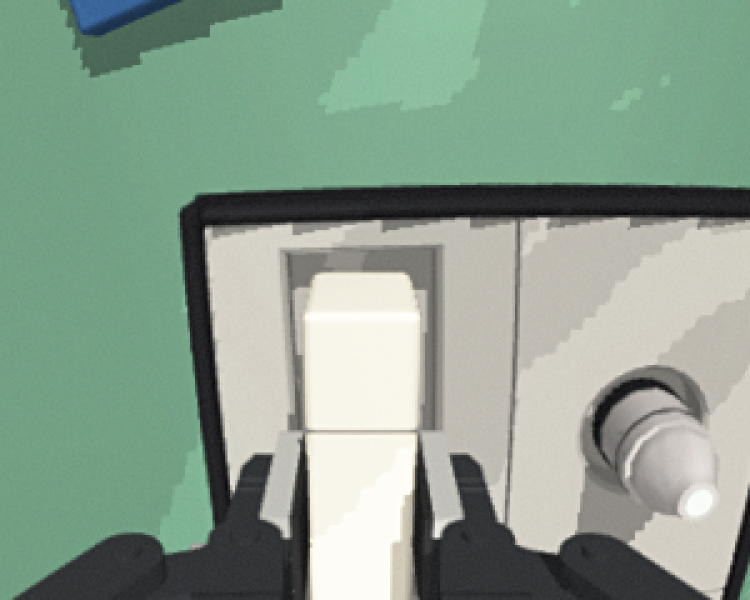

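The box's end sits about 6 mm inside the slot edge (row 273 against 247) and is centred between x 285 and 440. I lower it the rest of the way.

```bash
python3 -m creep '[[0,0,0.12,0,0.1],[0,0,0.2,0,0.1],[0,0,0.2,0,0.1]]'; python3 -m creep '[[0,0,0.02,0,0.1],[0,0,0.02,0,0.1]]'
```

```text
clock: 26.22
position: [0.49, 0.2791, 0.0362]
tool_rot: [-3.141, 0.0, 1.393]
force: [-0.5, -0.3, -0.8]
grip_width: 0.0211
finger_force: 39.9
clock: 26.48
position: [0.4902, 0.2792, 0.0354]
tool_rot: [3.141, -0.0, 1.393]
force: [0.5, 0.4, -0.2]
grip_width: 0.021
finger_force: 40.0
```

```bash
python3 -m creep '[[0,0,0.015,0,0.1],[0,0,0.015,0,0.1]]'; python3 -m creep '[[0,0,0,0,0.3],[0,0,0,0,0.4],[0,0,-0.3,0,0.4],[0,0,-1.2,0,0.4],[0,0,-2,0,0.4]]'; python3 -m creep '[[-0.5,0.5,-1,0,0.4],[-0.5,0.5,-1.5,0,0.4],[-0.5,0.5,-1.5,0,0.4]]'
python3 - <<'E'
from h import *
cv2.imwrite('pics/f1.png',np.hstack([cv2.resize(grab_frame('wrist')[60:300,110:410],(400,320)),cv2.resize(grab_frame('scene')[115:275,95:445][:, :],(400,320*1)[:2])]))
E
```

```text
clock: 26.72
position: [0.4903, 0.2792, 0.0353]
tool_rot: [-3.142, -0.001, 1.393]
force: [-5.5, -1.8, 19.2]
grip_width: 0.0211
finger_force: 42.3
clock: 27.35
position: [0.4902, 0.2788, 0.157]
tool_rot: [3.141, -0.0, 1.392]
force: [-0.3, -0.1, -0.5]
grip_width: 0.0341
finger_force: 0.0
clock: 27.72
position: [0.5157, 0.2438, 0.248]
tool_rot: [3.138, -0.003, 1.391]
force: [-1.1, -0.4, -1.2]
grip_width: 0.0342
finger_force: 0.0
```

View pics/f1.png

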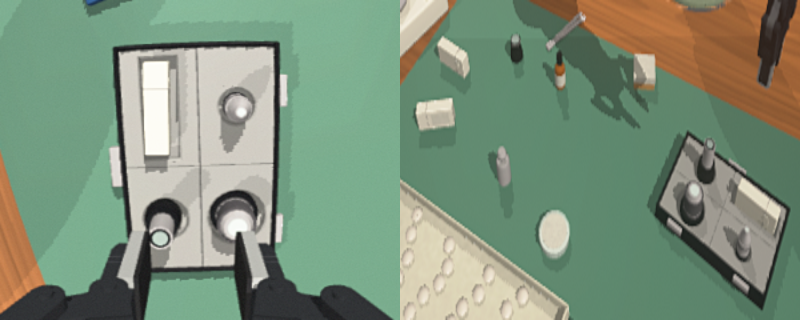

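All four stand in their pockets: slide box (157,105), objective (237,107), eyepiece (163,225) and condenser (236,212). Floor contact came at the expected height for each, and the loupe and weight are untouched. I hand in.

```bash
python3 -m creep '[[0,0,0,0,0.4],[0,0,0,0,0.4]]'; python3 -c "
from workcell import bot
print(bot.job_done())"
```

```text
clock: 28.08
position: [0.514, 0.2443, 0.2437]
tool_rot: [-3.141, 0.001, 1.393]
force: [-0.1, 0.3, 0.0]
grip_width: 0.0341
finger_force: 0.0
the job is handed in; nothing more can be done
None
```

The objective, eyepiece, condenser and slide box stand upright in their matching inserts, packed in that order, and the loupe and weight were never touched; I handed the job in at 28 s, and no verdict came back.

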